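# Switch the ball feeder to its other tray and run the waiting balls through

### The arm

A 7-joint arm with a two-finger parallel gripper is mounted at the origin on a cart in front of the work surface, level with it; the furniture and walls round the work are solid. World frame = base frame: x ahead of the robot, y to its left, z up, the work surface at z = 0. Lengths are in m, angles in rad, forces in N, time in s.
With the tool pointing down it reaches from about 0.35 to 0.9 m from the base axis. Payload 8.1 kg.
Tool frame: the origin (TCP) lies at the very end of the fingers, on their centre line; the grasp point (between the pads) lies 19 mm behind it (arm.tcp_to_grasp is the z of the grasp point in the tool frame, in m); z points along the fingers, y is the line along which they close (so a half turn about z gives the same grasp; the last joint's range is limited). The gripper opens to 92 mm and grips with 3 to 60 N. Pads are 19 mm wide; open, the fingers measure 130 mm over their backs; the gripper's body (75 mm by 190 mm) begins 47 mm behind the grasp point.
Start: joints at [1.235, 0.434, 0.025, 1.573, -0.012, 1.134, -0.075], TCP at [0.144, -0.608, 0.227] pointing down, gripper open.
Joint ranges: [-2.62, 2.62], [-0.44, 2.09], [-1.27, 1.32], [0.08, 2.57], [-1.32, 4.46], [0.12, 2], [-2.74, 2.74]. Speed limits (rad/s): [2.22, 2.22, 3.01, 3.01, 3.14, 3.14, 3.14].

### API

Orientations are given as a rotation vector (axis times angle).
In Python, from cell import readout, vision, sign_off, arm gives the robot as it stands. The module is installed in compiled form; this text tells all that it offers.
- The arm moves only by the shell command python3 -m creep 'ROWS' [FORCE]. ROWS is JSON, a list of rows, each a list of 5 numbers: the shift along the tool's x, y, z in units of 4 cm (1.0 is 4 cm), then the turn about the tool's z in units of 4 degrees (1.0 is 4 degrees), then the opening, from 0 (shut) to 1 (fully open). A call has 1 to 12 rows; each row shifts and turns the commanded pose from where the row before left it, along the tool's axes as they then stand; what a row does not reach is not made up. A row lasts 1/8 s, in which the tool goes at most 62.5 mm and 10.7 degrees, less where a joint would pass 70% of its speed; a pose out of reach is approached as far as the arm can. A call with a number of a shift or a turn outside -1 to 1 is refused whole. A call with a gripper value outside its range is refused whole. The fingers move at their own pace and stop on an object; FORCE is the grip in N (left out, the last holds). Time passes only in rows, so rows that do not move let the fingers close. It gives the time, the measured TCP pose, the force, the opening and the grip force at its end, in the units of the state.
- readout.observe(): the state, without advancing time (a new reading comes with each control period).
- vision.get_image(name): name is "side" or "top"; returns a dict with "pixels" (420x560x3 uint8, blue, green, red), "z_map" (420x560 float32, m along the optical axis (not along the pixel's ray), 0 where there is no reading), "camera_matrix" (3x3 intrinsics, pixels), "k1" (the pictures are not rectified: a ray, as slopes to the right and down, at radius r is drawn at 1 + k1 r^2 times it, then the intrinsics apply), "position" and "rotation" of the camera in the world. Camera axes: x right, y up, looking along -z (the intrinsics and any distortion apply to the point x, -y, -z); pixel columns grow to the right and rows downward; lengths in m; the calibration is good to about 2 mm. A picture is of the moment at which its call begins.
- sign_off(): hands the job in; it is judged then, once.
The state is a dict: "clock": time; "joints": joint angles; "dq": joint speeds; "joint_efforts": joint torques, N m; "position": TCP position; "ee_rot": TCP orientation; "force": force on the tool from outside, world axes, zero at the start; "ft_torque": the same for the moment, N m; "width": opening from 0.0 (shut) to 1.0 (fully open); "gripper_force": force on a finger pad.
Only numpy, scipy, OpenCV 4.12 (cv2) and the standard library are available. Lean on these libraries where they do the work, as an engineer would, in place of code of your own. Each camera call takes 0.05 s, during which the arm holds its last target. There are 200 camera calls.

### The job

The last lot of bearing balls has been run off into one tray and this lot belongs in the other: with a fingertip, gently press down the raised end of the ball feeder's seesaw gate so that it rocks over its pivot and leans to the other tray. Then press the black release key right down and keep it down until all four waiting balls have run into that tray, and let the key spring back up. Press only: do not touch, pinch or lift any ball, and leave everything else on the counter where it is.

Things in the scene. Friction and masses are not known exactly. Their poses are not given: they have to be found in the camera images.
- feeder: the bench ball feeder, fixed: a flat grey base 312 mm wide, a catch tray at each end, a seesaw gate across the middle, a feed chute behind it; nothing on it is higher than 130 mm. Origin on the counter under the middle of the gate; x points from the gate back along the chute (away from the robot, within 0.3 rad), y to the left tray, z up
- seesaw (a joint): seesaw gate angle, rad: an aluminium trough 160 mm long (feeder's y), open-ended, on a pivot along the feeder's x 62 mm up. -0.27: left end down on its stop, feeds the left tray; +0.27: right end down, feeds the right tray; starts at either. A brass bar above its front wall makes it top-heavy: pushed past level it falls to the other stop by itself; needs under 1 N
- tab_left (a point): finger tab at the left end of the gate: a flat aluminium ear, 30 x 30 mm, bent out towards the robot at the top of the gate's front wall; this point is the middle of its top face. It lies about 108 mm above the counter when the left end is up and 74 mm when it is down
- tab_right (a point): the like finger tab at the right end of the gate: middle of its top face, same heights
- key (a joint): release key angle, rad: 0 at rest (shut, spring-held), 0.40 fully down. Pressing its pad lifts a small steel stop in front of the waiting balls; they run once it is past about 0.3 and only while it is held down (all four need 1 to 1.5 s). Takes about 2 N at first, 4 N fully down; springs back when let go
- key_pad (a point): middle of the top face of the key's black ribbed finger pad, 36 x 36 mm, to the right of the chute, 108 mm above the counter at rest; it goes down 20 mm when fully pressed, swinging about a pin 50 mm nearer the robot
- tray_left (a point): left catch tray, an open aluminium tray 100 mm (feeder's x) by 90 mm (feeder's y) with 30 mm walls, floor sloping gently to its outer front corner: middle of its floor, axes as the feeder's. A ball lying in it has its centre within 48 mm in x and 45 mm in y of this point
- tray_right (a point): right catch tray, the same: middle of its floor
- ball1_center (a point): waiting ball 1 (1 is the foremost) in the sloping feed chute: polished steel bearing ball, 20 mm diameter, 33 g; this point is its centre
- ball2_center (a point): waiting ball 2 (1 is the foremost) in the sloping feed chute: polished steel bearing ball, 20 mm diameter, 33 g; this point is its centre
- ball3_center (a point): waiting ball 3 (1 is the foremost) in the sloping feed chute: polished steel bearing ball, 20 mm diameter, 33 g; this point is its centre
- ball4_center (a point): waiting ball 4 (1 is the foremost) in the sloping feed chute: polished steel bearing ball, 20 mm diameter, 33 g; this point is its centre
- fork_mount: the black instrument mount at the right of the counter: round foot 240 mm across, 80 mm high, with a single arm rising to 414 mm: keep clear of it. Origin on the counter at its middle
- the_chuck_key: bystander: drill chuck key, 67 x 56 x 20 mm, lying; origin at the centre of its underside
- the_tape_roll: bystander: roll of masking tape, 58 mm across, 18 mm high, lying; origin at the centre of its underside
- the_solder_reel: bystander: reel of solder wire, 50 mm across, 30 mm high; origin at the centre of its underside
- the_marker_pen: bystander: black marker pen, 131 mm long, lying; origin at the centre of its underside
- the_cleaning_brush: bystander: cleaning brush, 107 mm long, lying; origin at the centre of its underside

How it is judged:
By the outcome, as a careful person would: the job done as asked, in the order asked, and still so for the second after the job is handed in, with the robot touching nothing.
It also fails if it takes over 45 s, if anything falls off the work surface, if the arm or the gripper's body presses on something with over 40 N, if the wrist force passes 120 N, or if a joint passes its speed limit or range.

## Working session

There is one attempt and no reset: what is moved stays moved. The work goes in short steps, Python scripts to look and compute and a shell command to move; the robot and the scene stay as the last step left them, time stands still between calls to the robot, and variables do not carry over. Pictures are saved under pics/ and viewed, at most 10 in all, crops included, and the job is handed in when it is done.

```bash
mkdir -p pics
cat > h.py <<'E'
import numpy as np, cv2
from cell import readout, vision, sign_off, arm
def grab(n,save=None):
    d=vision.get_image(n); 
    if save: cv2.imwrite(f'pics/{save}.png',d['pixels'])
    return d
def pts(d):
    z=d['z_map'];K=np.array(d['camera_matrix']);v,u=np.mgrid[:420,:560]
    a=np.stack([(u-K[0,2])/K[0,0],(v-K[1,2])/K[1,1]],-1);s=a.copy()
    for _ in range(8): s=a/(1+d['k1']*(s**2).sum(-1,keepdims=True))
    c=np.stack([s[...,0]*z,-s[...,1]*z,-z],-1)
    R=np.array(d['rotation'])
    if R.shape!=(3,3): R=cv2.Rodrigues(R)[0]
    return c@R.T+np.array(d['position'])
E
python3 - <<'E'
from h import *
for n in('side','top'):
    d=grab(n,n+'0');print(n,d['position'],d['rotation'],d['k1'],d['camera_matrix'])
    np.save(n+'.npy',pts(d))
print(readout.observe())
E
```

```text
side [0.62686108 0.90551757 0.72674909] [0.00315639 1.34895542 2.7991424 ] 0.0323705536647147 [[532.82358207   0.         276.87793927]
 [  0.         532.82358207 199.16944676]
 [  0.           0.           1.        ]]
top [0.38078006 0.13494676 1.21908296] [ 0.16025604 -0.15572376 -1.52324033] -0.10402066080691516 [[502.21951187   0.         276.72668227]
 [  0.         502.21951187 211.52933886]
 [  0.           0.           1.        ]]
{'clock': 0.1, 'joints': array([ 1.23538023,  0.43518499,  0.02497234,  1.57400014, -0.01156464,
        1.13398793, -0.07509161]), 'dq': array([-0.0008901 , -0.00234636, -0.00057624, -0.00174158,  0.00021416,
        0.00025125, -0.00034827]), 'joint_efforts': array([ 2.85598115e-03, -6.69116378e+01,  9.87887867e-01, -3.15141034e+01,
       -6.05537533e-02,  3.74930596e-02,  2.96663507e-05]), 'position': array([ 0.14403241, -0.60771158,  0.22600606]), 'ee_rot': array([-3.11895017e+00, -3.64648932e-01,  5.13893652e-04]), 'force': array([-0.55645791, -0.18065266, -0.83856217]), 'ft_torque': array([ 0.02835699, -0.00765553, -0.02865805]), 'gripper_force': 0.0, 'width': 1.0005999731824873}
```

View pics/top0.png

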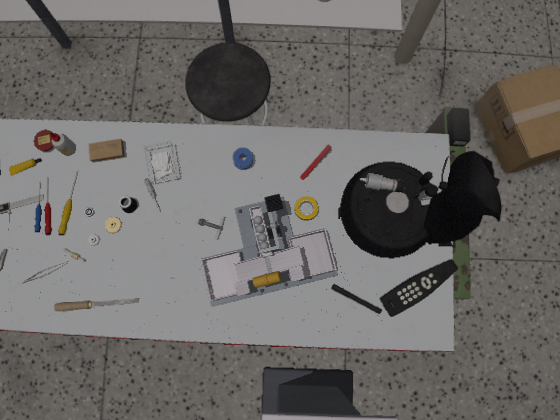

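View pics/side0.png

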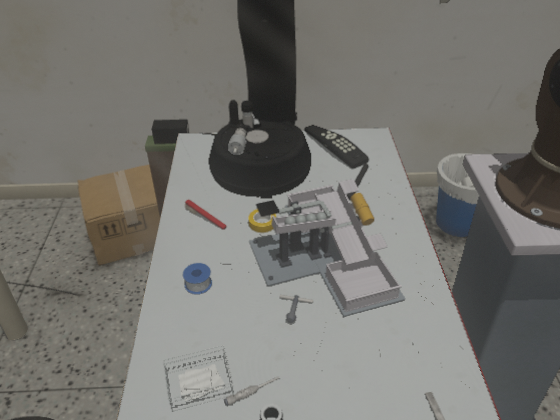

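The top picture shows the feeder, with its trays at about (222,280) and (318,250), the balls at about (262,228), the black key pad at (274,203) and the brass bar at (266,279). The side view agrees. Next I measure the gate ends, the pad and the base.

Run:
```python
from h import *
P=np.load('top.npy');im=cv2.imread('pics/top0.png');hsv=cv2.cvtColor(im,cv2.COLOR_BGR2HSV)
c=cv2.resize(im[180:315,190:350],None,fx=5,fy=4.4,interpolation=cv2.INTER_CUBIC)[:594];cv2.imwrite('pics/crop.png',c)
for u,v in[(274,203),(274,200),(266,279),(240,283),(243,272),(290,265),(300,262),(297,255),(222,280),(318,250),(262,215),(262,228),(262,240),(230,290),(390,205)]:print((u,v),P[v,u].round(3))
f=(np.mgrid[:420,:560][1]<345)&(np.mgrid[:420,:560][1]>195)
m=f&(P[...,2]>.095)&(P[...,2]<.135)&(np.mgrid[:420,:560][0]>185)&(np.mgrid[:420,:560][0]<310)
bl=m&(hsv[...,2]<60);print('pad',P[bl].mean(0),np.ptp(P[bl],0),bl.sum())
z=(P[...,2]*1000).astype(int)
for v in range(246,304,3):print(v,*z[v,200:345:4])
```

```text
(274, 203) [0.627 0.15  0.113]
(274, 200) [0.635 0.15  0.11 ]
(266, 279) [0.455 0.16  0.118]
(240, 283) [0.447 0.219 0.075]
(243, 272) [0.474 0.216 0.044]
(290, 265) [0.492 0.108 0.081]
(300, 262) [0.5   0.085 0.08 ]
(297, 255) [0.515 0.093 0.08 ]
(222, 280) [0.455 0.267 0.02 ]
(318, 250) [0.537 0.04  0.017]
(262, 215) [0.6   0.176 0.104]
(262, 228) [0.569 0.174 0.11 ]
(262, 240) [0.543 0.173 0.104]
(230, 290) [0.433 0.247 0.013]
(390, 205) [ 0.64  -0.12   0.084]
pad [0.62525317 0.15117999 0.10933317] [0.08171005 0.03961251 0.01936575] 247
246 5 3 0 3 -1 -3 -2 0 2 1 3 7 9 4 9 102 104 86 11 108 7 8 7 18 91 15 15 13 13 16 12 8 35 0 1 2 0
249 -1 1 1 0 1 8 0 6 4 3 10 12 6 4 6 84 105 107 105 9 9 82 84 78 85 18 18 18 17 16 15 16 23 2 -2 1 1
252 1 1 0 3 1 3 0 6 41 21 11 6 11 5 5 107 80 83 15 78 73 74 78 77 82 84 14 14 16 16 12 13 12 0 2 0 1
255 1 -1 0 -1 6 35 25 16 18 18 9 7 9 5 7 96 83 80 68 68 72 72 76 78 83 80 19 15 15 16 13 12 12 36 1 -1 -1
258 1 9 37 24 19 14 13 18 17 20 19 11 8 62 64 56 62 68 67 67 72 72 79 82 1219 86 16 19 11 14 12 13 14 40 1 -2 2
261 -1 14 17 21 19 15 15 16 17 15 38
[... 807 characters left out ...]
 111 112 108 5 8 12 7 9 1219 6 4 -1 -5 -2 0 0 0 2 0 0
285 -1 1 37 13 16 13 11 13 14 70 72 75 7 7 106 104 104 12 9 6 5 16 5 2 5 0 -2 -2 -1 3 1 0 -1 1 11 2 2
288 2 -1 39 12 8 16 11 13 12 72 71 77 79 6 8 5 8 3 12 7 4 4 -1 4 -1 0 0 2 1 2 3 0 4 17 12 13 1
291 -2 -1 41 13 8 17 13 14 16 69 69 71 77 7 6 10 7 9 8 1 0 4 0 1 4 -1 1 1 1 -4 0 2 0 3 12 14 12
294 -2 1 3 14 13 10 14 12 16 36 75 4 11 13 4 7 1 -5 2 3 5 0 1 -2 2 3 -2 0 -2 -1 1 1 0 1 0 -2 13
297 3 -2 1 15 13 13 40 8 4 10 10 7 4 2 0 -1 0 0 0 1 0 -1 2 0 0 0 1 1 2 2 0 2 3 1 0 0 0
300 2 -2 -1 38 8 8 8 6 5 6 4 2 5 0 0 2 0 2 0 1 0 1 0 4 0 0 2 -2 1 0 0 1 0 -3 0 0 0
303 0 0 3 9 11 9 8 -3 1 0 2 1 -3 0 -2 -3 0 0 0 4 2 -1 0 -1 -1 0 3 4 0 1 1 3 1 2 -2 -2 0
```

View pics/crop.png

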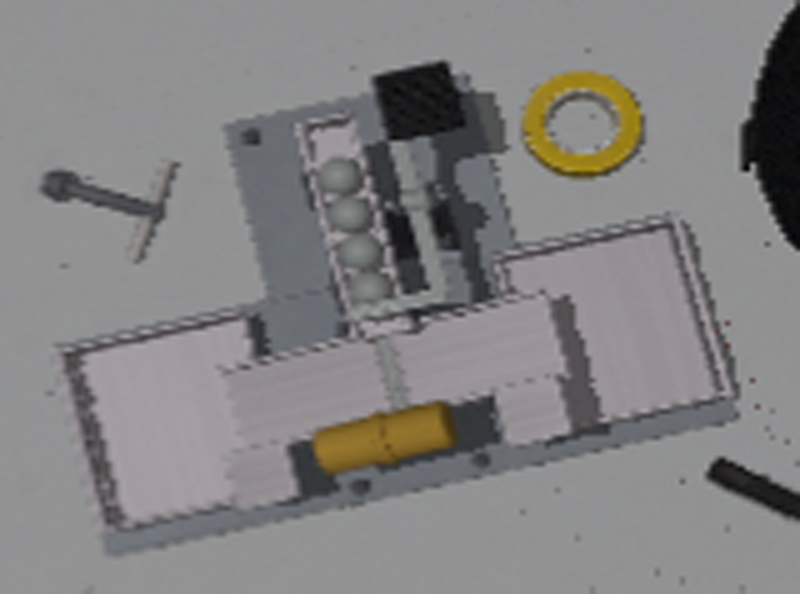

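The left end is down, as the near-flat 72 mm tab at (240,288) shows. The right tab, at (296,273) and about 109 mm, is the one to press, and the lot goes to the right tray. Next come the exact points, and how far the mount reaches.

```bash
cat > goal.py <<'E'
from h import *
def go(t,s=None):
    s=s or readout.observe();R=cv2.Rodrigues(np.array(s['ee_rot']))[0]
    d=R.T@(np.array(t)-s['position']);print('rows total (units of 4cm):',(d/.04).round(2),'pos',s['position'].round(4),'F',s['force'].round(1),'t',s['clock'],'w',round(s['width'],2));return R
E
python3 - <<'E'
from goal import *
P=np.load('top.npy');S=np.load('side.npy');im=cv2.imread('pics/top0.png');V=im.max(2);v,u=np.mgrid[:420,:560]
def st(n,m):print(n,np.median(P[m],0).round(4),P[m].min(0).round(3),P[m].max(0).round(3),m.sum(), ((P[m].min(0)+P[m].max(0))/2).round(4))
z=P[...,2]
st('tabR',(u>286)&(u<308)&(v>262)&(v<284)&(z>.097)&(z<.116))
st('tabL',(u>228)&(u<252)&(v>278)&(v<298)&(z>.062)&(z<.086))
st('pad',(u>262)&(u<286)&(v>190)&(v<212)&(z>.098)&(z<.125)&(V<60))
st('bar',(u>250)&(u<284)&(v>268)&(v<290)&(z>.1))
for n,C in(('top',P),('side',S)):
    for lo,hi in((.07,.13),(.13,.25),(.25,.45)):
        m=(C[...,2]>lo)&(C[...,2]<hi)&(C[...,1]<.02)&(C[...,1]>-.5)&(C[...,0]>.25)&(C[...,0]<1)
        if m.sum()>5:print(n,lo,m.sum(),np.percentile(C[m],[1,99],axis=0).round(3).tolist())
R=go([.30,-.28,.23]);print(R.round(3))
R=go([.47,.09,.2])
E
```

```text
tabR [0.4719 0.0948 0.1088] [0.454 0.079 0.1  ] [0.49  0.115 0.115] 183 [0.4722 0.097  0.1076]
tabL [0.4376 0.2146 0.0742] [0.42  0.195 0.067] [0.457 0.231 0.082] 177 [0.4381 0.2128 0.0747]
pad [0.6283 0.1516 0.1093] [0.609 0.131 0.104] [0.649 0.171 0.117] 232 [0.6288 0.1512 0.1104]
bar [0.4554 0.158  0.1133] [0.381 0.124 0.1  ] [0.478 0.189 1.219] 301 [0.4293 0.1564 0.6598]
top 0.07 6371 [[0.542, -0.225, 0.072], [0.741, -0.028, 0.127]]
top 0.13 820 [[0.554, -0.253, 0.13], [0.707, -0.19, 0.248]]
top 0.25 3497 [[0.557, -0.243, 0.258], [0.673, -0.161, 0.416]]
side 0.07 4945 [[0.546, -0.225, 0.071], [0.742, -0.025, 0.129]]
side 0.13 2357 [[0.556, -0.235, 0.131], [0.701, -0.191, 0.248]]
side 0.25 2973 [[0.562, -0.219, 0.251], [0.677, -0.159, 0.372]]
rows total (units of 4cm): [ 5.68 -7.07 -0.09] pos [ 0.144  -0.6077  0.226 ] F [-0.6 -0.2 -0.8] t 0.1 w 1.0
[[ 0.973  0.231 -0.   ]
 [ 0.231 -0.973  0.001]
 [-0.    -0.001 -1.   ]]
rows total (units of 4cm): [ 11.95 -15.09   0.67] pos [ 0.144  -0.6077  0.226 ] F [-0.6 -0.2 -0.8] t 0.1 w 1.0
```

```bash
python3 -m creep '[[0.5,-0.7,0,0,0],[0.75,-0.95,0,0,0],[0.75,-0.95,0,0,0],[0.75,-0.95,0,0,0],[0.75,-0.95,0,0,0],[0.75,-0.95,0,0,0],[0.75,-0.95,0,0,0],[0.75,-0.95,0,0,0],[0.75,-0.95,0,0,0],[0.75,-0.95,0,0,0],[0.75,-0.95,0,0,0],[0.75,-0.95,0,0,0]]' 10; python3 -c "
from goal import *
go([.471,.094,.13])"
```

```text
clock: 1.6
position: [0.3821, -0.092, 0.2267]
ee_rot: [3.12, 0.364, 0.0]
force: [0.9, 0.2, 0.3]
width: 0.006
gripper_force: 0.0
rows total (units of 4cm): [ 3.23 -4.01  2.42] pos [ 0.3821 -0.092   0.2267] F [0.9 0.2 0.3] t 1.6 w 0.01
```

```bash
python3 -m creep '[[0.7,-0.9,0.2,0,0],[0.7,-0.9,0.5,0,0],[0.7,-0.9,0.5,0,0],[0.7,-0.9,0.5,0,0],[0.43,-0.41,0.4,0,0],[0,0,0,0,0],[0,0,0,0,0]]'
python3 - <<'E'
from goal import *
go([.471,.094,.109])
d=grab('side','side1');cv2.imwrite('pics/c1.png',cv2.resize(d['pixels'][130:330,230:450],None,fx=2.9,fy=2.9))
E
```

```text
clock: 2.48
position: [0.4702, 0.0916, 0.1428]
ee_rot: [3.12, 0.364, -0.001]
force: [-0.6, -0.8, 0.4]
width: 0.004
gripper_force: 0.0
rows total (units of 4cm): [ 0.04 -0.05  0.84] pos [0.4702 0.0916 0.1428] F [-0.6 -0.8  0.4] t 2.475 w 0.0
```

View pics/c1.png

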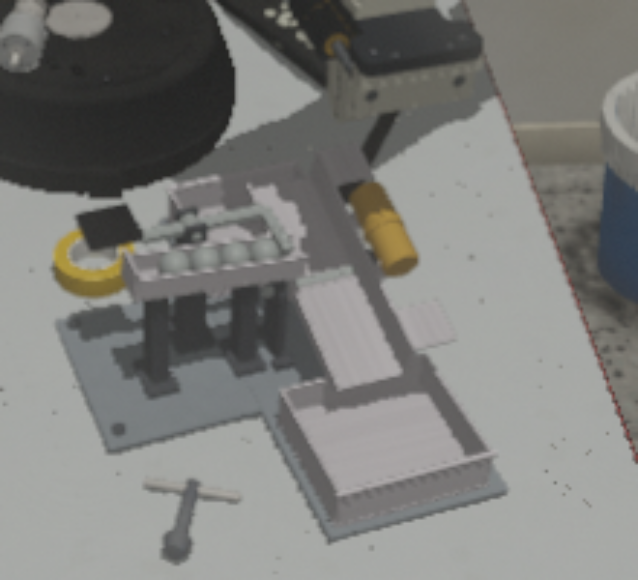

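The gripper body appears at about (400,60) in the crop, but I can't make out the fingertips. I'll project the TCP and the tab into both views to check.

Run:
```python
from goal import *
s=readout.observe()
for n in('side','top'):
    d=grab(n);R=cv2.Rodrigues(np.array(d['rotation']))[0];K=d['camera_matrix']
    im=d['pixels'].copy()
    for p,c in((s['position'],(0,0,255)),(s['position']+[0,0,.066],(255,0,0)),([.471,.094,.109],(0,255,0))):
        q=R.T@(np.array(p)-d['position']);a=np.array([q[0],-q[1]])/-q[2];a=a*(1+d['k1']*(a@a));px=[K[0][0]*a[0]+K[0][2],K[1][1]*a[1]+K[1][2]];print(n,np.round(px))
        cv2.circle(im,tuple(int(x) for x in px),2,c,-1)
    y,x=(100,290) if n=='side' else (200,220)
    cv2.imwrite(f'pics/{n}2.png',im)
    out=cv2.resize(im[y:y+130,x:x+130],None,fx=4,fy=4) 
    if n=='side':o=out
P=np.hstack([o[:,:400],out[:,:400]]);cv2.imwrite('pics/c2.png',P)
```

```text
side [350. 170.]
side [353. 140.]
side [349. 185.]
top [298. 273.]
top [300. 270.]
top [296. 273.]
```

View pics/c2.png

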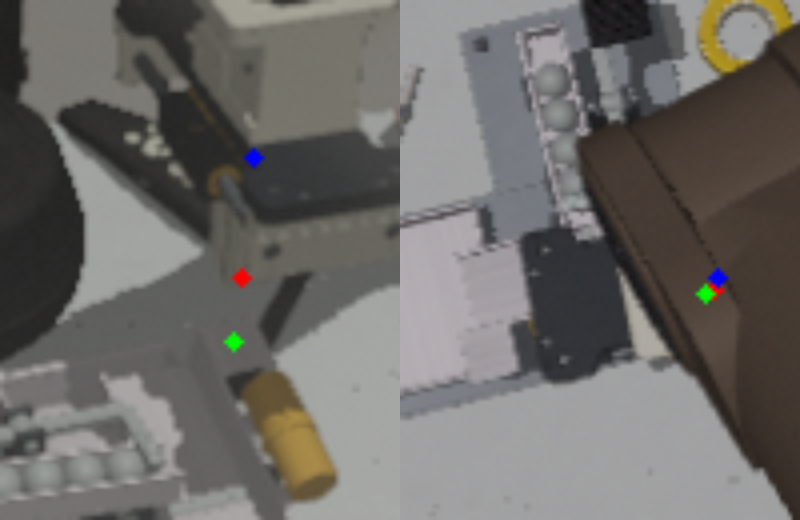

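The view agrees: the near end of the gripper body hides the fingers, and the TCP lies 34 mm over the tab. I'll press down slowly to just past level (tab at about 91 mm) and then retreat.

```bash
python3 -m creep '[[0,0,0.3,0,0],[0,0,0.3,0,0],[0,0,0.12,0,0],[0,0,0.1,0,0],[0,0,0.1,0,0],[0,0,0.1,0,0],[0,0,0.1,0,0],[0,0,0.1,0,0],[0,0,0.1,0,0],[0,0,0.1,0,0],[0,0,0.08,0,0],[0,0,0,0,0]]'
```

```text
clock: 4.12
position: [0.4707, 0.0919, 0.0826]
ee_rot: [3.12, 0.364, -0.0]
force: [0.1, -2.6, 2.6]
width: 0.005
gripper_force: 1.4
```

```bash
python3 -m creep '[[0,0,-0.15,0,0],[0,0,-0.4,0,0],[0,0,-0.6,0,0],[0,0,-0.8,0,0],[0,0,-0.2,0,0]]'
python3 - <<'E'
from goal import *
d=grab('top');C=pts(d);v,u=np.mgrid[:420,:560];z=C[...,2]
for n,lo,hi in(('low',.06,.087),('hi',.095,.118)):
    m=(u>228)&(u<248)&(v>275)&(v<298)&(z>lo)&(z<hi);print('L',n,m.sum(),np.median(C[m],0).round(3) if m.any() else '')
go([.628,.151,.16])
E
```

```text
clock: 4.75
position: [0.4717, 0.0932, 0.1715]
ee_rot: [-3.12, -0.365, -0.007]
force: [1.0, 0.7, -0.1]
width: 0.006
gripper_force: 0.0
L low 47 [0.459 0.218 0.082]
L hi 96 [0.441 0.208 0.11 ]
rows total (units of 4cm): [ 4.14 -0.51  0.3 ] pos [0.4716 0.093  0.1712] F [0.2 0.3 0.2] t 4.8 w 0.01
```

The left tab now reads 110 mm, so the gate has rocked over to the right tray. Now to the key: I aim at (0.634, 0.146), slightly off the pad's middle, to keep the closed fingers clear of the chute wall.

```bash
python3 -m creep '[[0.5,0,0,0,0],[0.8,-0.05,0,0,0],[0.9,-0.05,0,0,0],[0.9,-0.1,0,0,0],[0.7,-0.1,0.1,0,0],[0.44,0,0.3,0,0],[0,0,0,0,0],[0,0,0,0,0]]'
python3 - <<'E'
from goal import *
go([.634,.146,.109])
d=grab('side','side3');cv2.imwrite('pics/c3.png',cv2.resize(d['pixels'][110:310,200:420],None,fx=2.9,fy=2.9))
E
```

```text
clock: 5.8
position: [0.6319, 0.1428, 0.1523]
ee_rot: [3.12, 0.365, -0.002]
force: [-0.1, -0.2, 1.2]
width: 0.01
gripper_force: 0.0
rows total (units of 4cm): [ 0.07 -0.07  1.08] pos [0.6319 0.1428 0.1523] F [-0.1 -0.2  1.2] t 5.8 w 0.01
```

View pics/c3.png

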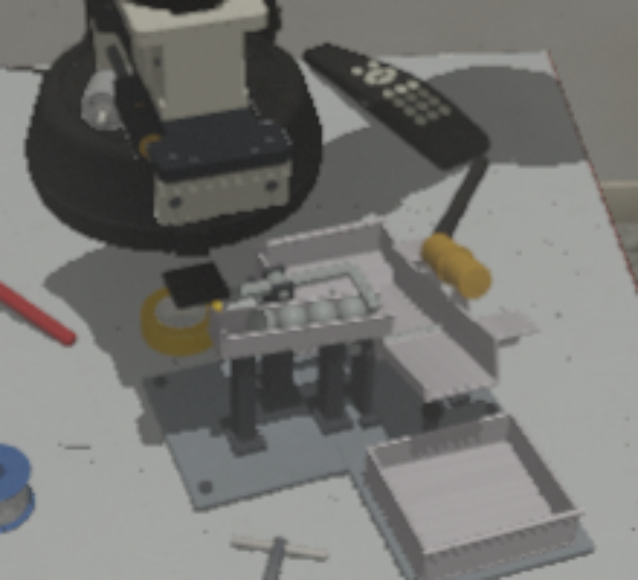

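The gate's left end is up at (450,370), and the gripper is above the pad at (195,285) with the four balls waiting. Lower onto the pad and press.

```bash
python3 -m creep '[[0.05,-0.05,0.3,0,0],[0,0,0.35,0,0],[0,0,0.25,0,0],[0,0,0.15,0,0],[0,0,0.1,0,0],[0,0,0.1,0,0],[0,0,0.1,0,0],[0,0,0.1,0,0],[0,0,0.1,0,0]]'
```

```text
clock: 6.98
position: [0.6345, 0.1457, 0.0908]
ee_rot: [-3.12, -0.365, -0.001]
force: [-1.2, -1.1, 4.3]
width: 0.009
gripper_force: 2.0
```

```bash
python3 -m creep '[[0,0,0.1,0,0],[0,0,0.06,0,0],[0,0,0.03,0,0],[0,0,0,0,0],[0,0,0,0,0],[0,0,0,0,0],[0,0,0,0,0],[0,0,0,0,0],[0,0,0,0,0],[0,0,0,0,0],[0,0,0,0,0],[0,0,0,0,0]]'; python3 -m creep '[[0,0,0,0,0],[0,0,0,0,0],[0,0,0,0,0],[0,0,0,0,0],[0,0,0,0,0],[0,0,0,0,0]]'
python3 - <<'E'
from goal import *
d=grab('side','side4');cv2.imwrite('pics/c4.png',cv2.resize(d['pixels'][110:310,200:420],None,fx=2.9,fy=2.9))
E
```

```text
clock: 8.48
position: [0.6364, 0.1465, 0.0874]
ee_rot: [-3.12, -0.364, -0.009]
force: [-7.3, -3.8, 35.1]
width: 0.005
gripper_force: 14.0
clock: 9.22
position: [0.6364, 0.1465, 0.0874]
ee_rot: [-3.12, -0.364, -0.009]
force: [-7.7, -2.6, 34.6]
width: 0.004
gripper_force: 14.0
```

View pics/c4.png

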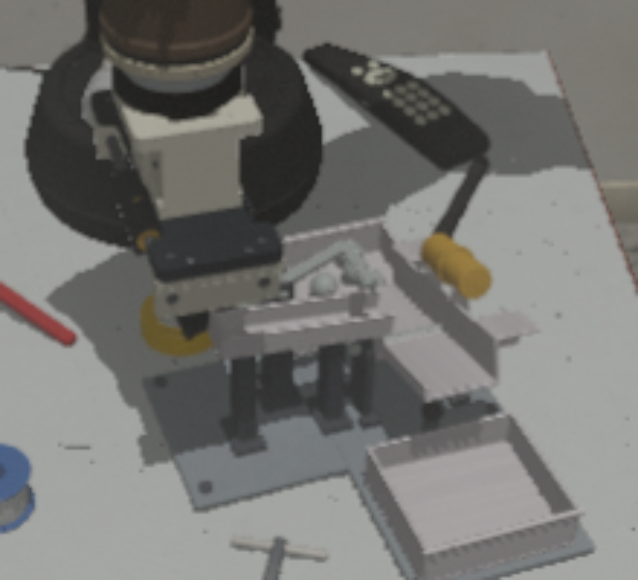

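The chute looks empty at (310,320), the lever is up, and balls show in the right tray near (325,283) and (370,270). I'll ease the force, hold a little longer, then release and check.

```bash
python3 -m creep '[[0,0,-0.05,0,0],[0,0,0,0,0],[0,0,0,0,0],[0,0,0,0,0],[0,0,-0.15,0,0],[0,0,-0.2,0,0],[0,0,-0.4,0,0],[0,0,-0.7,0,0],[0,0,-0.7,0,0],[0,0,-0.7,0,0]]'; python3 -m creep '[[-0.7,0.2,-0.3,0,0],[-0.9,0.4,0,0,0],[-0.9,0.7,0,0,0],[-0.9,0.9,0,0,0],[-0.9,0.9,0,0,0],[-0.9,0.9,0,0,0],[-0.5,0.9,0,0,0],[0,0.7,0,0,0],[0,0,0,0,0],[0,0,0,0,0]]';python3 - <<'E'
from h import *
a=grab('side','side5')['pixels'][110:270,200:400];b=grab('top','top5')['pixels'][180:315,190:350]
cv2.imwrite('pics/c5.png',np.hstack([cv2.resize(a,(400,400)),cv2.resize(b,(400,400))]))
E
```

```text
clock: 10.52
position: [0.6335, 0.1454, 0.2001]
ee_rot: [3.12, 0.365, -0.003]
force: [0.5, 0.4, 0.0]
width: 0.004
gripper_force: 0.0
clock: 11.78
position: [0.4637, -0.124, 0.2111]
ee_rot: [-3.12, -0.366, 0.001]
force: [0.2, 0.6, 0.4]
width: 0.005
gripper_force: 0.0
```

View pics/c5.png

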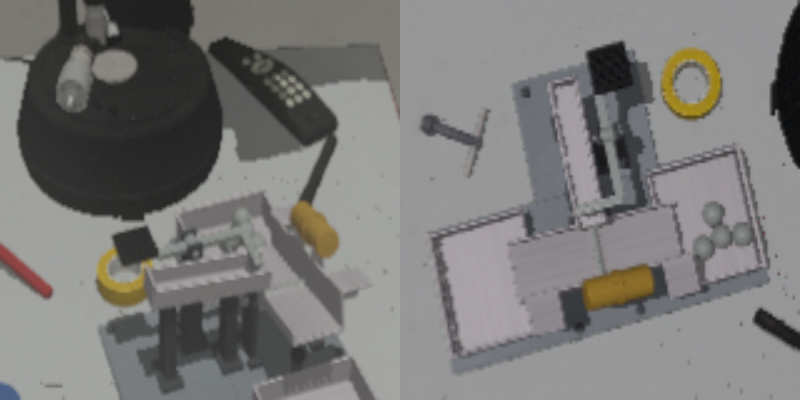

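All four balls lie in the right tray, at (713,213), (722,236), (703,248) and (742,234) in the picture. The chute is empty, the key is back up and the arm is clear.

```bash
python3 -c "
from cell import sign_off
print(sign_off())"
```

```text
the job is handed in; nothing more can be done
None
```

The gate now leans to the right tray, all four balls have run into it, the key has sprung back up, and the job was handed in at about 12 s; while holding the key the wrist force reached about 35 N, harder than the key needs but far below the 120 N limit.

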